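# Step the sample carousel back one notch

## Task

The sample feeder has fed one place too far. With the fingertips only, lifting nothing off the bench or out of the carousel, push the red ball knob over so that the ratchet pawl flips up out of the teeth, push the carousel back exactly one notch (against the yellow arrows, clockwise from above; its blue pegs are there to push on), then push the knob over again so that the pawl drops fully into the notch. Leave the vials standing in the carousel and do not shift the other things on the bench.

Things in the scene. Friction and masses are not known exactly. Their poses are not given: they have to be found in the camera images.
- feeder: White base plate of the sample feeder, 300 x 290 x 14 mm, fixed. Origin on the bench surface on the carousel's axis; z up. The plate spans x -135 to +165 and y -120 to +170 mm. Yellow arrows on it show the feed direction (counter-clockwise from above). The pawl is on its +y side. All offsets below are in this frame.
- hub (a point): Top of the blue hub on the carousel's upright axis, 75 mm above the bench. The carousel is a grey disc of radius 100 mm, its top face 45 mm above the bench, with 12 dark saw teeth around its rim (one every 30 degrees, 10 mm high, each with one upright face and one ramp), six blue pegs and three square vial cups.
- peg0 (a point): Top centre of a blue upright push peg fixed on the carousel: 14 mm diameter, 40 mm high, its top 85 mm above the bench, 68 mm from the carousel's axis and, seen from above, at an angle of 0 degrees plus the carousel joint's value from the feeder's x axis (counter-clockwise). Between neighbouring pegs there is a free gap of 54 mm.
- peg1 (a point): Top centre of a blue upright push peg fixed on the carousel: 14 mm diameter, 40 mm high, its top 85 mm above the bench, 68 mm from the carousel's axis, at 60 degrees plus the carousel joint's value.
- peg2 (a point): Top centre of a blue upright push peg fixed on the carousel: 14 mm diameter, 40 mm high, its top 85 mm above the bench, 68 mm from the carousel's axis, at 120 degrees plus the carousel joint's value.
- peg3 (a point): Top centre of a blue upright push peg fixed on the carousel: 14 mm diameter, 40 mm high, its top 85 mm above the bench, 68 mm from the carousel's axis, at 180 degrees plus the carousel joint's value.
- peg4 (a point): Top centre of a blue upright push peg fixed on the carousel: 14 mm diameter, 40 mm high, its top 85 mm above the bench, 68 mm from the carousel's axis, at 240 degrees plus the carousel joint's value.
- peg5 (a point): Top centre of a blue upright push peg fixed on the carousel: 14 mm diameter, 40 mm high, its top 85 mm above the bench, 68 mm from the carousel's axis, at 300 degrees plus the carousel joint's value.
- carousel (a joint): Carousel angle, rad, counter-clockwise from above (feed direction) positive. Starts near 0, in a notch; one notch back is -0.524 (play 0.02 either way). With the pawl down it cannot turn back. A pawl let down a little short of the notch rests low on a ramp, a little too far on a tooth top. It takes about 0.6 N at a peg and stays where it is left. Stops at +-1.5.
- pawl (a joint): Angle of the red ratchet pawl, rad, about a level pivot along the feeder's y: 0 down in a notch, about 0.11 on a tooth top, 1.2 fully up (stop). It is top-heavy: beyond about 0.6 it falls over to 1.2 and stays up by itself; below that it falls back down. Less than 1 N at the knob moves it.
- pawl_knob (a point): Centre of the pawl's red ball knob, 24 mm diameter, on a 48 mm stem from the pivot. Pawl down: it leans 24 mm from the pivot to the feeder's -x, 104 mm above the bench. Pushing it towards +x lifts the pawl; fully up it is 30 mm past the pivot, 99 mm above the bench. It swings in the plane y = 140 mm. To put the pawl back, push it towards -x.
- pawl_pivot (a point): The pawl's level pivot, below the knob's path, fixed at x 75, y 140 mm, 62 mm above the bench. Its axle runs to y 90 mm, carried by two grey cheeks at y 103 to 125 mm, 70 mm high. At y 92 mm the pawl's 75 mm arm runs from it to -x, its nose over the teeth (below 66 mm when down; it stands up to 135 mm when up).
- vial0_mid (a point): Middle of a small amber vial with white cap, 17 mm diameter, 42 mm high, standing loose in a cup on the carousel 32 mm from its axis; its cap's top is 89 mm above the bench. Its own z is the vial's axis.
- vial1_mid (a point): Likewise, the vial with the orange cap.
- vial2_mid (a point): Likewise, the vial with the green cap.
- reagent: White reagent bottle with blue cap, 38 mm diameter, 75 mm high, loose on the bench beside the feeder (-y side). Origin at its underside.
- jar: Clear specimen jar with yellow lid, 52 mm diameter, 60 mm high, loose on the bench beside the feeder (-y side). Origin at its underside.
- carton: Red and white carton, 110 x 75 x 45 mm (x, y, z), loose on the bench well to the left or right of the feeder. Origin at its underside.
- cassette: White test cassette, 22 x 70 x 8 mm, loose on the bench on the other side of the feeder from the carton. Origin at its underside.

How it is judged:
By the outcome, as a careful person would: the job done as asked, in the order asked, and still so for the second after the job is handed in, with the robot touching nothing.
It also fails if it takes over 58 s, if anything falls off the work surface, if the arm or the gripper's body presses on something with over 40 N, if the wrist force passes 120 N, or if a joint passes its speed limit or range.

## Robot

A 7-joint arm with a two-finger parallel gripper is mounted at the origin on the work surface. World frame = base frame: x ahead of the robot, y to its left, z up, the work surface at z = 0. Lengths are in m, angles in rad, forces in N, time in s.
With the tool pointing down it reaches from about 0.375 to 0.925 m from the base axis. Payload 3.1 kg.
Tool frame: the origin (TCP) lies at the very end of the fingers, on their centre line; the grasp point (between the pads) lies 19 mm behind it; z points along the fingers, y is the line along which they close (so a half turn about z gives the same grasp; the last joint's range is limited). The gripper opens to 85 mm and grips with 20 to 120 N. Pads are 22 mm wide; open, the fingers measure 114 mm over their backs; the gripper's body (76 mm by 85 mm) begins 54 mm behind the grasp point. The pads swing forward as they close: fully open they stand 13 mm farther back than shut.
Start: joints at [1.185, 0.383, 0.044, 1.598, -0.018, 1.161, -0.05], TCP at [0.185, -0.623, 0.231] pointing down, gripper open.
Joint ranges: [-2.61, 2.61], [-0.41, 2.15], [-1.48, 1.57], [0, 2.5], [-1.57, 4.71], [0.05, 1.97], [-2.85, 2.85]. Speed limits (rad/s): [2.79, 2.79, 3.14, 3.14, 3.14, 3.14, 3.14].

## Interface

Orientations are given as a 3x3 rotation matrix whose columns are the frame's x, y, z axes.
In Python, from workcell import ctrl, optics, job_done gives the robot as it stands. The module is installed in compiled form; this text tells all that it offers.
- The arm moves only by the shell command python3 -m creep 'ROWS'. ROWS is JSON, a list of rows, each a list of 7 numbers: the shift along the world's x, y, z as a fraction of full scale, then the turn, a rotation vector about the world's x, y, z as a fraction of full scale, then the closure, from -1 (fully open) to 1 (shut). A call has 1 to 12 rows; each row is the pose to reach, as a shift and turn from the pose commanded when the call began; what a row does not reach only later rows make up. Full scale, the value 1, is 25 cm for a shift and 45 degrees for a turn. A row lasts 1/10 s, in which the tool goes at most 50 mm and 8.59 degrees, less where a joint would pass 70% of its speed; a pose out of reach is approached as far as the arm can. A call with a number of a shift or a turn outside -1 to 1 is refused whole. A call with a gripper value outside its range is refused whole. The fingers move at their own pace and stop on an object; the grip force is fixed at half the most. Time passes only in rows, so rows that repeat a pose let the fingers close. It gives the time, the measured TCP pose, the force, the opening and the grip force at its end, in the units of the state.
- ctrl.observe(): the state, without advancing time (a new reading comes with each control period).
- optics.capture(name): name is "scene" or "top"; returns the picture (384x512x3 uint8, red, green, blue); there is no depth.
- optics.get_calibration(name): a dict with "fx", "fy", "cx", "cy" (pixels), "position" and "rotation" of the camera in the world. Camera axes: x right, y up, looking along -z (the intrinsics and any distortion apply to the point x, -y, -z); pixel columns grow to the right and rows downward; lengths in m; the calibration is good to about 2 mm. A picture is of the moment at which its call begins. get_calibration takes no time and is no camera call.
- job_done(): hands the job in; it is judged then, once.
The state is a dict: "time": time; "qpos": joint angles; "dq": joint speeds; "joint_efforts": joint torques, N m; "tcp_pos": TCP position; "tool_rot": TCP orientation; "wrist_force": force on the tool from outside, world axes, zero at the start; "torque": the same for the moment, N m; "opening": finger opening in m; "grasp_force": force on a finger pad.
Only numpy, scipy, OpenCV 4.12 (cv2) and the standard library are available. Lean on these libraries where they do the work, as an engineer would, in place of code of your own. Each camera call takes 0.05 s, during which the arm holds its last target. There are 200 camera calls.

## Working session

There is one attempt and no reset: what is moved stays moved. The work goes in short steps, Python scripts to look and compute and a shell command to move; the robot and the scene stay as the last step left them, time stands still between calls to the robot, and variables do not carry over. Pictures are saved under pics/ and viewed, at most 10 in all, crops included, and the job is handed in when it is done.

```bash
mkdir -p pics; python3 - <<'E'
from workcell import ctrl, optics
import cv2, numpy as np
for n in ("scene","top"):
    im=optics.capture(n); cv2.imwrite(f"pics/{n}0.png",im[:,:,::-1])
    c=optics.get_calibration(n); print(n,{k:np.round(v,4).tolist() if not isinstance(v,str) else v for k,v in c.items()})
s=ctrl.observe(); print(s['time'],s['tcp_pos'],np.round(s['tool_rot'],3).tolist(),s['opening'])
E
```

```text
scene {'fx': 378.3608, 'fy': 378.3608, 'cx': 250.4969, 'cy': 189.1453, 'position': [1.1807, 0.5337, 0.745], 'rotation': [[-0.6322, -0.4843, 0.6048], [0.7746, -0.3766, 0.5082], [-0.0183, 0.7897, 0.6132]]}
top {'fx': 497.1902, 'fy': 497.1902, 'cx': 255.2032, 'cy': 193.0838, 'position': [0.3693, -0.0068, 1.4581], 'rotation': [[0.0165, 0.9946, -0.1026], [-0.9999, 0.0161, -0.0049], [-0.0032, 0.1027, 0.9947]]}
0.1 [ 0.18425841 -0.62241847  0.22998919] [[0.959, 0.284, -0.001], [0.284, -0.959, 0.002], [-0.0, -0.002, -1.0]] 0.08581548471239206
```

View pics/scene0.png

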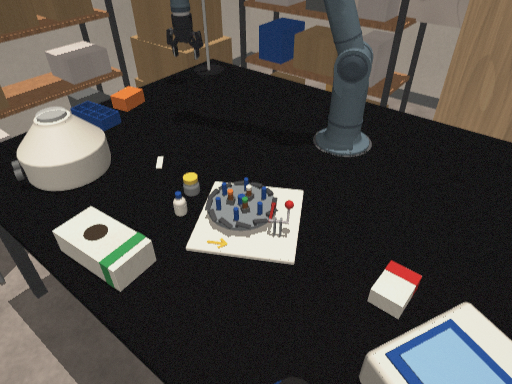

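View pics/top0.png

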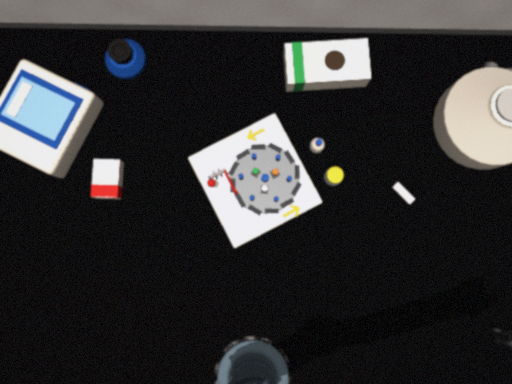

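The pictures show the plate with corners near (189,157), (275,114), (322,201) and (236,247) in the top view. The red knob is at (212,183), the hub at (265,178), and the jar and reagent bottle are to the right, on the -y side.

```bash
cat > h.py <<'E'
from workcell import ctrl, optics
import cv2, numpy as np
def ray(n,u,v):
    c=optics.get_calibration(n); R=np.array(c['rotation'])
    d=R@np.array([(u-c['cx'])/c['fx'],-(v-c['cy'])/c['fy'],-1]); return np.array(c['position']),d
def onz(n,u,v,z):
    p,d=ray(n,u,v); return p+d*(z-p[2])/d[2]
def proj(n,P):
    c=optics.get_calibration(n); q=np.array(c['rotation']).T@(np.array(P)-c['position'])
    return c['cx']+c['fx']*q[0]/-q[2], c['cy']-c['fy']*q[1]/-q[2]
def tri(a,b):
    (p,d),(q,e)=ray('top',*a),ray('scene',*b)
    s=np.linalg.lstsq(np.c_[d,-e],q-p,rcond=None)[0]; A=p+d*s[0];B=q+e*s[1]; return (A+B)/2,np.linalg.norm(A-B)
def blobs(im,lo,hi,box,amin=4):
    hsv=cv2.cvtColor(im,cv2.COLOR_RGB2HSV); m=cv2.inRange(hsv,lo,hi); k=np.zeros_like(m); x0,y0,x1,y1=box; k[y0:y1,x0:x1]=255
    n,_,st,ce=cv2.connectedComponentsWithStats(m&k); return [(np.round(ce[i],2).tolist(),int(st[i,4])) for i in range(1,n) if st[i,4]>=amin]
E
python3 - <<'E'
from h import *
rgb=lambda n:cv2.imread(f'pics/{n}0.png')[:,:,::-1].copy()
t,s=rgb('top'),rgb('scene'); B=(180,105,330,255)
m=cv2.inRange(cv2.cvtColor(t,cv2.COLOR_RGB2GRAY),130,255); k=np.zeros_like(m);k[108:252,183:326]=255;m&=k
nl,l,st,ce=cv2.connectedComponentsWithStats(m); i=1+np.argmax(st[1:,4]); c,_=cv2.findContours((l==i).astype('uint8'),0,2)
box=cv2.boxPoints(cv2.minAreaRect(max(c,key=cv2.contourArea)))
W=np.array([onz('top',u,v,.014)[:2] for u,v in box]); print(np.round(box,1).tolist(),np.round(W,4).tolist())
print(np.linalg.norm(np.roll(W,-1,0)-W,axis=1))
print('blue top',[(b,np.round(onz('top',*b[0],.083)[:2],4).tolist()) for b in blobs(t,(105,100,40),(130,255,255),B)])
print('red top',blobs(t,(0,150,80),(6,255,255),B),blobs(t,(172,150,80),(180,255,255),B))
SB=(185,170,310,262)
print('red scene',blobs(s,(0,150,80),(6,255,255),SB),blobs(s,(172,150,80),(180,255,255),SB))
print('blue scene',blobs(s,(105,100,40),(130,255,255),SB))
cv2.imwrite('pics/c0.png',np.hstack([cv2.resize(t[130:230,180:310][:,:,::-1],None,fx=3,fy=3,interpolation=2),cv2.resize(s[172:272,190:320][:,:,::-1],None,fx=3,fy=3,interpolation=2)]))
E
```

```text
[[186.5, 157.10000610351562], [275.20001220703125, 111.0999984741211], [322.3999938964844, 202.3000030517578], [233.60000610351562, 248.3000030517578]] [[0.6216, 0.2043], [0.7638, -0.0552], [0.4943, -0.196], [0.3571, 0.0598]]
[0.29595452 0.30405068 0.29028323 0.30129419]
blue top [(([318.67, 141.48], 27), [0.6598, -0.176]), (([253.5, 155.78], 18), [0.6161, 0.0064]), (([277.59, 156.88], 17), [0.6141, -0.0611]), (([240.41, 175.88], 17), [0.5587, 0.042]), (([264.55, 177.18], 38), [0.5562, -0.0254]), (([288.88, 178.06], 16), [0.5548, -0.0933]), (([251.5, 197.29], 14), [0.4992, 0.01]), (([275.71, 198.5], 14), [0.4969, -0.0573])]
red top [([232.22, 185.81], 37), ([211.14, 182.31], 36)] []
red scene [([288.82, 204.1], 50), ([271.98, 209.39], 49)] []
blue scene [([245.64, 181.51], 45), ([224.04, 188.09], 54), ([263.53, 192.37], 51), ([239.94, 198.36], 47), ([218.03, 202.95], 58), ([259.42, 207.79], 52), ([235.84, 213.52], 61)]
```

View pics/c0.png

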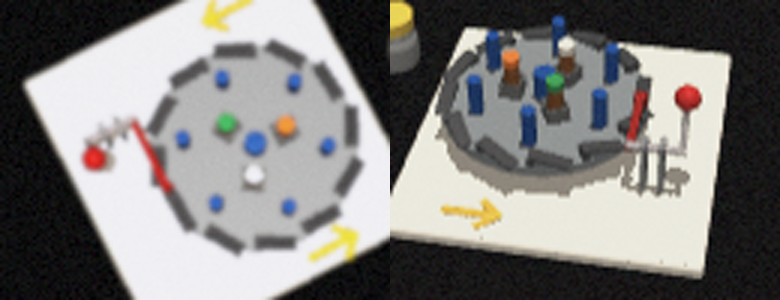

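The crops show the pawl arm down at feeder yaw of about 28°, with its nose on the teeth. The knob is at (212,183) in the top view and (289,204) in the scene view, and the pegs and vials are clear. Next I fit the feeder frame.

```bash
cat >> h.py <<'E'
def pegfit(im,z=.085,hub=None):
    bl=[b for b,a in blobs(im,(105,100,40),(130,255,255),(215,140,312,215),6)]
    P=np.array([onz('top',*b,z)[:2] for b in bl]); return P
E
python3 - <<'E'
from h import *
t=cv2.imread('pics/top0.png')[:,:,::-1].copy()
P=pegfit(t,.078); 
d=np.linalg.norm(P-P.mean(0),axis=1); P=P[d>.04]; c=P.mean(0); v=P-c
a=np.degrees(np.arctan2(v[:,1],v[:,0]))%60; print(c,np.linalg.norm(v,axis=1),a,a.mean())
k,e=tri((211.14,182.31),(288.82,204.1)); print('knob',k,e)
for yaw in (a.mean(),):
    r=np.radians(yaw); R=np.array([[np.cos(r),-np.sin(r)],[np.sin(r),np.cos(r)]])
    print('knob in feeder',R.T@(k[:2]-c)); W=np.array([[0.6216,0.2043],[0.7638,-0.0552],[0.4943,-0.196],[0.3571,0.0598]]); print(((W-c)@R).round(4).tolist())
    for q in [(10,145),(62,145),(150,145),(85,145),(62,-65),(18,-74)]: print(q,(c+R@np.array(q)/1000).round(4))
E
```

```text
[ 0.55732629 -0.02561378] [0.06777732 0.06780542 0.06781054 0.06802149 0.06778289 0.06786423] [28.25024938 28.23911407 28.23552516 28.41203825 28.24022576 27.99073647] 28.227981516587306
knob [0.53645791 0.12171042 0.1038409 ] 0.0010917498623860074
knob in feeder [0.05129501 0.13967366]
[[0.1654, 0.1722], [0.1679, -0.1237], [-0.1361, -0.1203], [-0.136, 0.17]]
(10, 145) [0.4976 0.1069]
(62, 145) [0.5434 0.1315]
(150, 145) [0.6209 0.1731]
(85, 145) [0.5636 0.1423]
(62, -65) [ 0.6427 -0.0536]
(18, -74) [ 0.6082 -0.0823]
```

```bash
python3 -m creep '[[1,0.96,0,0,0,0.26,1],[1,0.96,0,0,0,0.26,1],[1,0.96,0,0,0,0.26,1],[1,0.96,0,0,0,0.26,1],[1,0.96,0,0,0,0.26,1],[1,0.96,0,0,0,0.26,1],[1,0.96,0,0,0,0.26,1],[1,0.96,0,0,0,0.26,1]]'; python3 -m creep '[[0.2,0.96,0,0,0,0,1],[0.2,0.96,0,0,0,0,1],[0.2,0.96,0,0,0,0,1],[0.2,0.96,0,0,0,0,1],[0.2,0.96,0,0,0,0,1],[0.2,0.96,0,0,0,0,1],[0.2,0.96,0,0,0,0,1]]'; python3 -m creep '[[0.02,0.96,0,0,0,0,1],[0.02,0.96,0,0,0,0,1],[0.02,0.96,0,0,0,0,1],[0.02,0.96,0,0,0,0,1],[0.02,0.96,0,0,0,0,1],[0.02,0.96,0,0,0,0,1],[0.02,0.96,0,0,0,0,1]]'
```

```text
time: 0.9
tcp_pos: [0.4419, -0.3742, 0.231]
tool_rot: [[0.874, 0.486, 0.004], [0.486, -0.874, 0.005], [0.006, -0.003, -1.0]]
wrist_force: [0.3, -0.5, -0.2]
opening: -0.0001
grasp_force: 0.0
time: 1.6
tcp_pos: [0.4844, -0.1419, 0.231]
tool_rot: [[0.879, 0.476, -0.001], [0.476, -0.879, -0.0], [-0.001, -0.0, -1.0]]
wrist_force: [-1.1, -1.0, -0.4]
opening: 0.0001
grasp_force: 0.0
time: 2.3
tcp_pos: [0.4898, 0.0956, 0.2309]
tool_rot: [[0.882, 0.472, -0.001], [0.472, -0.882, -0.001], [-0.001, 0.001, -1.0]]
wrist_force: [-0.0, -1.3, -0.3]
opening: -0.0004
grasp_force: 0.0
```

```bash
python3 -m creep '[[0,0.02,-0.2,0,0,0,1],[0,0.02,-0.4,0,0,0,1],[0,0.02,-0.56,0,0,0,1],[0,0.02,-0.56,0,0,0,1]]'; python3 -m creep '[[0.04,0.02,0,0,0,0,1],[0.08,0.04,0,0,0,0,1],[0.1,0.055,0,0,0,0,1],[0.12,0.065,0,0,0,0,1],[0.14,0.075,0,0,0,0,1],[0.16,0.085,0,0,0,0,1],[0.18,0.097,0,0,0,0,1],[0.2,0.107,0,0,0,0,1],[0.215,0.116,0,0,0,0,1],[0.225,0.121,0,0,0,0,1],[0.225,0.121,0,0,0,0,1]]';  python3 - <<'E'
from h import *
t=optics.capture('top');s=optics.capture('scene')
cv2.imwrite('pics/c1.png',np.hstack([cv2.resize(t[120:230,170:320][:,:,::-1],None,fx=2.6,fy=2.6,interpolation=2),cv2.resize(s[152:262,180:330][:,:,::-1],None,fx=2.6,fy=2.6,interpolation=2)]))
E
```

```text
time: 2.7
tcp_pos: [0.484, 0.0963, 0.0852]
tool_rot: [[0.884, 0.468, -0.014], [0.468, -0.884, -0.004], [-0.015, -0.003, -1.0]]
wrist_force: [-1.5, -0.3, 0.1]
opening: 0.0003
grasp_force: 0.0
time: 3.8
tcp_pos: [0.5461, 0.1323, 0.0912]
tool_rot: [[0.881, 0.473, 0.0], [0.473, -0.881, 0.0], [0.0, -0.0, -1.0]]
wrist_force: [-0.1, -0.0, -0.1]
opening: -0.0004
grasp_force: 0.0
```

View pics/c1.png

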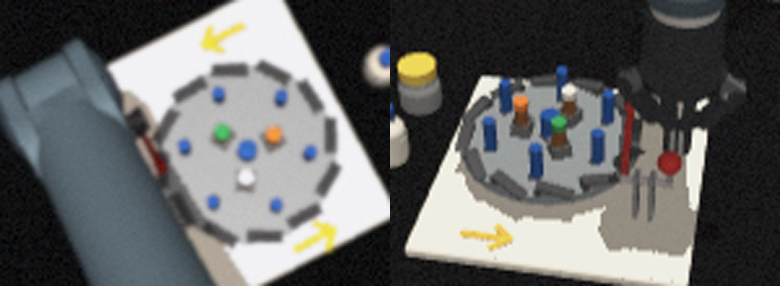

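The knob has swung over to about (287,215) in the scene view, and the red arm stands upright. I back off, lift and move above the peg gap.

```bash
python3 -m creep '[[-0.05,-0.026,0,0,0,0,1],[-0.09,-0.047,0,0,0,0,1],[-0.09,-0.047,0.2,0,0,0,1],[-0.09,-0.047,0.4,0,0,0,1],[-0.09,-0.047,0.56,0,0,0,1],[-0.09,-0.047,0.56,0,0,0,1]]'; python3 -m creep '[[0.12,-0.17,0,0,0,0,1],[0.24,-0.35,0,0,0,0,1],[0.36,-0.52,0,0,0,0,1],[0.48,-0.69,0,0,0,0,1],[0.48,-0.69,0,0,0,0,1],[0.48,-0.69,0,0,0,0,1]]';  python3 - <<'E'
from h import *
s=optics.capture('scene'); print(blobs(s,(0,150,80),(6,255,255),(185,150,330,262)))
c=np.array([.5573,-.0256]);r=np.radians(28.2);R=np.array([[np.cos(r),-np.sin(r)],[np.sin(r),np.cos(r)]])
f=lambda x,y,z:(*(c+R@[x,y]),z)
print('expect up',proj('scene',f(.105,.14,.099)),'down',proj('scene',f(.051,.14,.104)))
T=ctrl.observe()['tcp_pos'];print(T,R.T@(T[:2]-c))
E
```

```text
time: 4.5
tcp_pos: [0.5275, 0.1216, 0.2384]
tool_rot: [[0.881, 0.472, 0.014], [0.472, -0.882, 0.002], [0.013, 0.005, -1.0]]
wrist_force: [1.7, -0.2, -0.1]
opening: 0.0001
grasp_force: 0.0
time: 5.1
tcp_pos: [0.643, -0.0564, 0.2296]
tool_rot: [[0.884, 0.467, -0.002], [0.467, -0.884, -0.001], [-0.002, -0.0, -1.0]]
wrist_force: [-0.2, 1.2, 0.4]
opening: -0.0003
grasp_force: 0.0
[([270.61, 203.68], 74), ([286.31, 218.98], 58)]
expect up (np.float64(286.2396744757777), np.float64(219.12723726220494)) down (np.float64(288.7480805829362), np.float64(203.99866197122213))
[ 0.64234357 -0.05284726  0.22994593] [ 0.06207348 -0.06420051]
```

```bash
python3 -m creep '[[0,0,-0.2,0,0,0,1],[0,0,-0.4,0,0,0,1],[0,0,-0.55,0,0,0,1],[0,0,-0.62,0,0,0,1],[0,0,-0.655,0,0,0,1],[0,0,-0.655,0,0,0,1]]'; python3 -m creep '[[-0.01,-0.01,0,0,0,0,1],[-0.02,-0.018,0,0,0,0,1],[-0.03,-0.028,0,0,0,0,1],[-0.045,-0.041,0,0,0,0,1],[-0.06,-0.055,0,0,0,0,1],[-0.075,-0.068,0,0,0,0,1],[-0.09,-0.081,0,0,0,0,1],[-0.1,-0.09,0,0,0,0,1],[-0.108,-0.098,0,0,0,0,1],[-0.113,-0.102,0,0,0,0,1],[-0.113,-0.102,0,0,0,0,1],[-0.113,-0.102,0,0,0,0,1]]';  python3 - <<'E'
from h import *
t=optics.capture('top');s=optics.capture('scene')
cv2.imwrite('pics/c2.png',np.hstack([cv2.resize(t[120:230,170:320][:,:,::-1],None,fx=2.6,fy=2.6,interpolation=2),cv2.resize(s[152:262,180:330][:,:,::-1],None,fx=2.6,fy=2.6,interpolation=2)]))
c=np.array([.5573,-.0256]);r=np.radians(28.2);R=np.array([[np.cos(r),-np.sin(r)],[np.sin(r),np.cos(r)]])
P=pegfit(t,.078); v=(P-c)@R; n=np.hypot(*v.T); print(n.round(4),np.degrees(np.arctan2(v[:,1],v[:,0])).round(2))
T=ctrl.observe()['tcp_pos'];print(T,R.T@(T[:2]-c))
E
```

```text
time: 5.75
tcp_pos: [0.643, -0.0508, 0.0676]
tool_rot: [[0.881, 0.474, -0.0], [0.474, -0.881, 0.001], [0.0, -0.001, -1.0]]
wrist_force: [-0.4, -0.4, 0.8]
opening: 0.0001
grasp_force: 0.0
time: 6.95
tcp_pos: [0.6169, -0.0814, 0.0689]
tool_rot: [[0.883, 0.47, 0.005], [0.47, -0.883, -0.003], [0.003, 0.005, -1.0]]
wrist_force: [2.2, -2.0, 0.4]
opening: 0.0001
grasp_force: 1.2
[0.0684 0.0674 0.0008 0.0673 0.0683] [-24.18  36.01 141.79  96.02 156.25]
[ 0.61505274 -0.07907532  0.06798018] [ 0.02562789 -0.07441909]
```

View pics/c2.png

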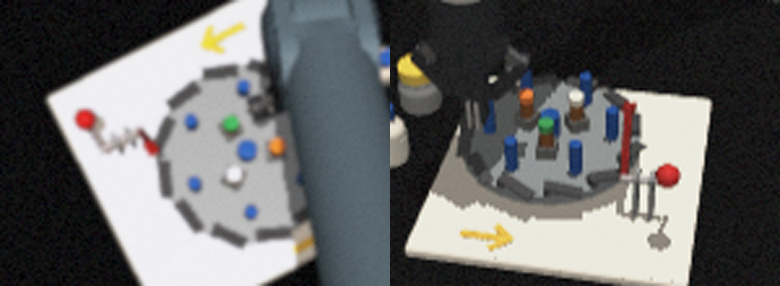

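The carousel is at -24.0° with the pawl up and the vials standing. I still need about 5.6° more, which is roughly 6.6 mm.

```bash
python3 -m creep '[[-0.006,-0.003,0,0,0,0,1],[-0.012,-0.006,0,0,0,0,1],[-0.017,-0.009,0,0,0,0,1],[-0.021,-0.011,0,0,0,0,1],[-0.021,-0.011,0,0,0,0,1],[-0.021,-0.011,0,0,0,0,1],[-0.021,-0.011,0,0,0,0,1]]';  cat > m.py <<'E'
from h import *
t=optics.capture('top')
c=np.array([.5573,-.0256]);r=np.radians(28.22);R=np.array([[np.cos(r),-np.sin(r)],[np.sin(r),np.cos(r)]])
P=pegfit(t,.078); v=(P-c)@R; n=np.hypot(*v.T); k=abs(n-.068)<.004; a=np.degrees(np.arctan2(v[:,1],v[:,0]))[k]%60-60
print(n[k].round(4),a.round(2),a.mean(),'rad',np.radians(a.mean()))
T=ctrl.observe()['tcp_pos'];print(T,R.T@(T[:2]-c), blobs(optics.capture('scene'),(0,150,80),(6,255,255),(185,150,330,262)))
E
python3 m.py
```

```text
time: 7.75
tcp_pos: [0.6094, -0.0806, 0.0673]
tool_rot: [[0.881, 0.472, -0.001], [0.472, -0.881, -0.0], [-0.001, -0.0, -1.0]]
wrist_force: [-0.0, -0.4, 0.9]
opening: 0.0001
grasp_force: 0.0
[0.0683 0.0677 0.0672 0.0668 0.0678] [-30.71 -30.61 -30.34 -31.44 -30.02] -30.62400358646867 rad -0.5344896927264303
[ 0.60953959 -0.08058579  0.06736708] [ 0.02002983 -0.07315202] [([270.63, 203.45], 76), ([286.34, 218.98], 58)]
```

```bash
python3 -m creep '[[0.015,0.008,0,0,0,0,1],[0.03,0.016,0,0,0,0,1],[0.03,0.016,0.1,0,0,0,1],[0.03,0.016,0.3,0,0,0,1],[0.03,0.016,0.5,0,0,0,1],[0.03,0.016,0.655,0,0,0,1],[0.03,0.016,0.655,0,0,0,1]]'; python3 -m creep '[[0.04,0.2,0,0,0,0,1],[0.04,0.4,0,0,0,0,1],[0.04,0.6,0,0,0,0,1],[0.04,0.8,0,0,0,0,1],[0.04,1,0,0,0,0,1],[0.04,1,0,0,0,0,1],[0.04,1,0,0,0,0,1]]'; python3 m.py
```

```text
time: 8.55
tcp_pos: [0.6228, -0.0759, 0.2398]
tool_rot: [[0.881, 0.473, 0.015], [0.473, -0.881, -0.001], [0.013, 0.009, -1.0]]
wrist_force: [0.7, 0.4, 0.5]
opening: -0.0002
grasp_force: 0.0
time: 9.25
tcp_pos: [0.6261, 0.177, 0.2306]
tool_rot: [[0.878, 0.478, -0.001], [0.478, -0.878, 0.001], [-0.001, -0.001, -1.0]]
wrist_force: [0.9, -1.1, 0.4]
opening: -0.0
grasp_force: 0.0
[0.0683 0.0677 0.0684 0.068  0.0681 0.0678] [-30.43 -30.61 -30.35 -30.66 -30.22 -30.02] -30.380632475998897 rad -0.5302420655444979
[0.6269806  0.17373721 0.23042205] [0.15565652 0.14269462] [([270.64, 203.8], 75), ([286.23, 219.12], 56)]
```

```bash
python3 -m creep '[[0,0,-0.2,0,0,0,1],[0,0,-0.4,0,0,0,1],[0,0,-0.52,0,0,0,1],[0,0,-0.56,0,0,0,1],[0,0,-0.56,0,0,0,1]]'; python3 -m creep '[[-0.04,-0.021,0,0,0,0,1],[-0.08,-0.043,0,0,0,0,1],[-0.1,-0.054,0,0,0,0,1],[-0.12,-0.064,0,0,0,0,1],[-0.14,-0.075,0,0,0,0,1],[-0.16,-0.086,0,0,0,0,1],[-0.18,-0.097,0,0,0,0,1],[-0.2,-0.107,0,0,0,0,1],[-0.22,-0.118,0,0,0,0,1],[-0.235,-0.126,0,0,0,0,1],[-0.235,-0.126,0,0,0,0,1],[-0.235,-0.126,0,0,0,0,1]]'; python3 m.py;  python3 -m creep '[[0.04,0.021,0,0,0,0,1],[0.09,0.048,0,0,0,0,1],[0.18,0.096,0.2,0,0,0,1],[0.2,0.15,0.4,0,0,0,1],[0.2,0.3,0.56,0,0,0,1],[0.2,0.5,0.56,0,0,0,1],[0.2,0.5,0.56,0,0,0,1],[0.2,0.5,0.56,0,0,0,1]]'; python3 m.py; python3 - <<'E'
from h import *
t=optics.capture('top');s=optics.capture('scene')
cv2.imwrite('pics/c3.png',np.hstack([cv2.resize(t[120:230,170:320][:,:,::-1],None,fx=2.6,fy=2.6,interpolation=2),cv2.resize(s[152:262,180:330][:,:,::-1],None,fx=2.6,fy=2.6,interpolation=2)]))
E
```

```text
time: 9.85
tcp_pos: [0.6266, 0.1706, 0.0893]
tool_rot: [[0.883, 0.47, -0.003], [0.47, -0.883, -0.002], [-0.004, 0.0, -1.0]]
wrist_force: [0.1, -1.6, -0.0]
opening: -0.0
grasp_force: 0.0
time: 11.05
tcp_pos: [0.5684, 0.142, 0.0912]
tool_rot: [[0.881, 0.472, -0.0], [0.472, -0.881, 0.0], [-0.0, -0.0, -1.0]]
wrist_force: [-0.1, 0.2, 0.5]
opening: 0.0001
grasp_force: 0.0
[0.0683 0.0673 0.0684 0.068  0.0684 0.0678] [-30.43 -30.48 -30.35 -30.36 -30.42 -30.02] -30.344106069036936 rad -0.5296045594790884
[0.56868328 0.14210757 0.09129418] [0.08933217 0.14239091] [([271.76, 209.76], 37)]
time: 11.95
tcp_pos: [0.6177, 0.2723, 0.2322]
tool_rot: [[0.878, 0.478, 0.001], [0.478, -0.878, 0.003], [0.002, -0.003, -1.0]]
wrist_force: [0.5, -0.2, -0.8]
opening: -0.0002
grasp_force: 0.0
[0.0683 0.0677 0.0684 0.0672 0.0681 0.0675] [-30.43 -30.61 -30.35 -30.34 -30.22 -29.97] -30.317797285880573 rad -0.5291453845908165
[0.61831335 0.26856523 0.23101437] [0.1928597  0.23034962] [([288.86, 204.02], 49), ([271.98, 209.35], 49)]
```

View pics/c3.png

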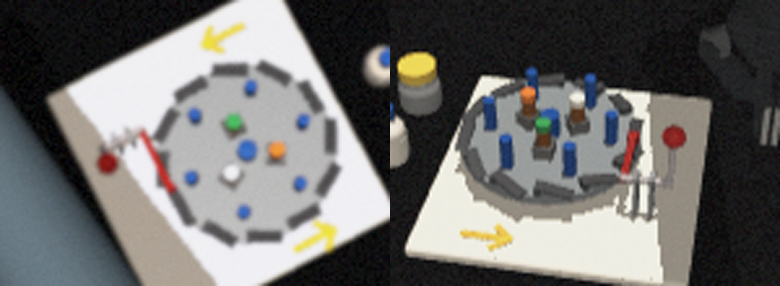

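The knob at (288.9,204.0) and the arm at (272.0,209.4) in the scene view match their starting pixels, so the pawl is fully down. The carousel reads -0.529 rad, inside the ±0.02 play, and the vials are standing.

```bash
python3 -c "
from workcell import job_done; print(job_done())"
```

```text
the job is handed in; nothing more can be done
None
```

The job is handed in: I flipped the pawl up, pushed the carousel back one notch (measured -0.529 rad) and dropped the pawl back to its starting down position, with the vials still standing and the robot clear of everything.

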